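# Seat the glass cell in the photometer's light path

## Task

Take the red-capped glass cell from the blue tray and stand it in the photometer's track with its clear faces looking along the light path (lamp block to detector block). Press it down lightly and slide it along the track, feeling for the recess, until it drops in fully home; leave it there and let go. It is glass, so never push it against the photometer with more than 20 N, keep it upright all the time (it must not lean by more than 5 degrees, nor be levered over at the recess), and leave the other cell, the bottle and the calculator where they are.

Things in the scene. Friction and masses are not known exactly. Their poses are not given: they have to be found in the camera images.
- cell_center (a point): Middle (half-way up) of the red-capped cell: upright square block 25 x 25 mm, 85 mm tall (glass 62 mm, red cap of the same width above), 0.08 to 0.17 kg. It stands on the tray's floor, 42.5 mm below this point, turned anyhow. Grip it firmly by the cap or upper half (best 15 to 30 mm above this point), so that the fingers stay above the photometer's walls.
- cell: The same cell: origin at the centre of its underside, z up, its x axis runs through its two clear faces (also marked by the white stripe on top of the cap); the two faces across y are frosted white.
- photometer: Fixed photometer 300 x 110 mm: origin at the centre of its underside on the bench, z up, x is the light path. Between its lamp and detector blocks (144 mm apart) a straight track along x, open above, 28 mm wide, centred on y = 0. Its walls reach 36 mm above the bench and flare to a mouth 35 mm wide at 43 mm; beside them nothing between the blocks is higher.
- track_floor (a point): Point on the photometer (axes as it) at the middle of the track, level with its brass floor, 30 mm above the bench. The floor is a sprung plate: it yields downwards from about 3.5 N, 1.5 N per mm more, for 8 mm. A recess with a dark floor, 27 mm long along x, as wide as the track and 6 mm deep, is cut across it, its middle up to 22 mm either way along x from here.
- lamp_top (a point): Centre of the top of the white lamp block (yellow panel) at the photometer's -x end, 78 mm above the bench. The recess's place along the track is not measured: feel for it (or see it). It does not give along x. A cell pressed lightly and slid along loses its support over the recess, then runs against the recess's end and may pivot in the grip if pushed on. Home, the cell's underside is 24 mm above the bench.
- detector_top (a point): Centre of the top of the black detector block at the photometer's +x end, 78 mm above the bench.
- tray: Fixed blue tray 90 x 220 mm, origin at the centre of its underside, floor 6 mm and rim 12 mm above the bench.
- other_cell_center (a point): Middle of the other cell, same form with a green cap, on the tray about 110 mm from the first; leave it alone.
- bottle_center (a point): Middle of a white bottle, 60 mm in diameter, 130 mm tall; leave it alone.
- calculator_center (a point): Middle of a flat black calculator 120 x 75 x 12 mm lying on the bench; leave it alone.

How it is judged (in metres and radians):
On the way:
1. the cell is pressed lightly (over 2 N) into the track, upright, clear faces along the light path (contact force between cell and photometer above 2 N and angle between the x axis of cell and the x axis of photometer, either way round below 0.2 rad and y of cell_center in the frame of photometer between -0.008 and 0.008 m and x of cell_center in the frame of photometer between -0.05 and 0.05 m and z of cell_center in the frame of photometer between 0.055 and 0.078 m), for 0.2 s.
At the end, for the whole second after the job is handed in: The red-capped cell stands released and at rest in the recess: middle 64 to 68.8 mm above the photometer's underside, within 3.5 mm of the track's centre line and 26 mm of its middle, tilted under 0.06 rad, clear faces within 0.1 rad of the light path (angle between the x axis of cell and the x axis of photometer, either way round below 0.1 rad and angle between cell's own z axis and vertical below 0.06 rad and z of cell_center in the frame of photometer between 0.064 and 0.0688 m and y of cell_center in the frame of photometer between -0.0035 and 0.0035 m and x of cell_center in the frame of photometer between -0.026 and 0.026 m and linear speed of cell below 0.02 m/s and contact force between the fingers and cell below 0.1 N); the robot touches nothing.
It fails at once if the cell is pushed against the photometer with more than 20 N (contact force between cell and photometer above 20 N).
It fails at once if the cell leans over by more than 0.12 rad (angle between cell's own z axis and vertical above 0.12 rad).
It fails at once if the other cell is moved more than 15 mm (distance of other_cell_center from where it was at the start of the episode above 0.015 m).
It fails at once if the bottle is moved more than 15 mm (distance of bottle_center from where it was at the start of the episode above 0.015 m).
It fails at once if the calculator is moved more than 15 mm (distance of calculator_center from where it was at the start of the episode above 0.015 m).
It also fails if it takes over 56 s, if anything falls off the work surface, if the arm or the gripper's body presses on something with over 40 N, if the wrist force passes 120 N, or if a joint passes its speed limit or range.

## Robot

A 6-joint arm with a two-finger parallel gripper is mounted at the origin on the work surface. World frame = base frame: x ahead of the robot, y to its left, z up, the work surface at z = 0. Lengths are in mm, angles in rad, forces in N, time in s.
With the tool pointing down it reaches from about 375 to 925 mm from the base axis. Payload 5.7 kg.
Tool frame: the origin (TCP) lies at the centre of the arm's flange, where the gripper is bolted on; the fingertips stand 173 mm ahead of it and the grasp point (between the pads) lies 155 mm ahead of it; z points along the fingers, y is the direction in which the jaws open and shut (so a half turn about z gives the same grasp; the last joint's range is limited). The gripper opens to 85 mm and grips with 20 to 120 N. Pads are 22 mm wide; open, the fingers measure 114 mm over their backs; the gripper's body (76 mm by 85 mm) begins 54 mm behind the grasp point. The pads swing forward as they close: fully open they stand 13 mm farther back than shut.
Start: joints at [-1.46, 0.359, 1.51, -0, 1.272, -0.115], TCP at [134.321, -584.759, 404.667] pointing down, gripper open.
Joint ranges: [-2.97, 2.97], [-1.01, 2.36], [0.21, 2.38], [-0.96, 4.11], [0.2, 2.71], [-2.98, 2.98]. Speed limits (rad/s): [2.39, 2.39, 3.14, 3.14, 3.14, 3.14].

## Interface

Orientations are given as [roll, pitch, yaw] about the fixed x, y, z axes, in that order (R = Rz(yaw) Ry(pitch) Rx(roll)).
In Python, from bench import robot gives the robot as it stands.
- The arm moves only by the tool carry_out, never from a script. Its argument "plan" is a list of rows, each a list of 2 entries, a list of its own where there are three numbers: the shift along the tool's x, y, z in m, then the turn, a rotation vector about the tool's x, y, z in degrees. In form: [[[x, y, z], [wx, wy, wz]], ...]. A call has 1 to 10 rows; each row shifts and turns the commanded pose from where the row before left it, along the tool's axes as they then stand; what a row does not reach is not made up. A row lasts 1/8 s, in which the tool goes at most 62.5 mm and 10.7 degrees, less where a joint would pass 70% of its speed; a pose out of reach is approached as far as the arm can. A call with a gripper value outside its range is refused whole. "claw" is the opening, from 0 (shut) to 1 (fully open), set as the call begins (left out, the last holds). The fingers move at their own pace and stop on an object; "newtons" is the grip in N (left out, the last holds). Time passes only in rows, so rows that do not move let the fingers close. It gives the time, the measured TCP pose, the force and the opening at its end, in the units of the state.
- robot.get_obs(): the state, without advancing time (a new reading comes with each control period).
- robot.camera(name): name is "scene" or "top"; returns (picture, depth): 420x560x3 uint8, red, green, blue; 420x560 float32, mm along the optical axis (not along the pixel's ray), 0 where there is no reading.
- robot.get_calibration(name): a dict with "fovy" (degrees; the focal length in pixels is half the picture's height over the tangent of half this angle, whatever the lens; pixels are square), "cx", "cy" (the principal point, pixels), "eye" and "rotation" of the camera in the world. Camera axes: x right, y down, z forward; pixel columns grow to the right and rows downward; lengths in mm; the calibration is good to about 2 mm. A picture is of the moment at which its call begins. get_calibration takes no time and is no camera call.
- robot.hand_in(): hands the job in, once; it reports no verdict.
The state is a dict: "t": time; "joint_positions": joint angles; "qvel": joint speeds; "tau": joint torques, N m; "tool_pos": TCP position; "eef_rot": TCP orientation; "force": force on the tool from outside, world axes, zero at the start; "moment": the same for the moment, N m; "finger_gap": finger opening in mm.
Only numpy, scipy, OpenCV 4.12 (cv2) and the standard library are available. Lean on these libraries where they do the work, as an engineer would, in place of code of your own. Each camera call takes 0.05 s, during which the arm holds its last target.

## Working session

There is one attempt and no reset: what is moved stays moved. The work goes in short steps, Python scripts to look and compute and a tool call to move; the robot and the scene stay as the last step left them, time stands still between calls to the robot, and variables do not carry over. Pictures are saved under pics/ and viewed, and the job is handed in when it is done.

Besides the shell and the picture viewer there is one more tool, called after ">>>" as name(argument=value, ...), one argument or row to a line, values as JSON. carry_out: Moves the arm, as the interface text tells. Its arguments: {"type":"object","properties":{"plan":{"type":"array"},"claw":{"type":"number"},"newtons":{"type":"number"}},"required":["plan"]}

```bash
mkdir -p pics; ls; python3 - <<'E'
from bench import robot
import cv2,numpy as np
print(robot.get_obs())
for n in ("scene","top"):
    p,d=robot.camera(n); c=robot.get_calibration(n); print(n,c)
    cv2.imwrite(f"pics/{n}0.png",cv2.cvtColor(p,cv2.COLOR_RGB2BGR)); np.savez(f"pics/{n}0.npz",p=p,d=d)
E
```

```text
pics
{'t': 0.0, 'joint_positions': array([-1.46012231e+00,  3.59508177e-01,  1.51146807e+00, -6.62270755e-06,
        1.27252780e+00, -1.15124984e-01]), 'qvel': array([ 0.00159729,  0.00050463,  0.00110686,  0.00168548,  0.00074368,
       -0.00146385]), 'tau': array([-1.21844856e-03, -5.27627599e+01, -2.78623188e+01, -5.64238780e-04,
        1.29926990e-02, -1.88706650e-05]), 'tool_pos': array([ 134.26532581, -584.39273715,  403.83784375]), 'eef_rot': array([-3.13969319e+00, -2.13278620e-04,  2.25800748e-01]), 'force': array([0.29984524, 0.24327548, 0.65845336]), 'moment': array([ 0.00306142, -0.00804354, -0.02778895]), 'finger_gap': 85.33671506359309}
scene {'fovy': 45.7197342964207, 'cx': 277.26103919404864, 'cy': 208.76011074339348, 'eye': array([1128.49954484, -477.06940923, 1122.01574303]), 'rotation': array([-2.52355602e+00,  1.45699936e-04,  8.05406920e-01])}
top {'fovy': 54.10151742295251, 'cx': 278.74753517726515, 'cy': 213.1967344350099, 'eye': array([494.90928085,  30.09211674, 948.6437351 ]), 'rotation': array([-3.0257983 ,  0.01878242, -1.59751507])}
```

View pics/scene0.png

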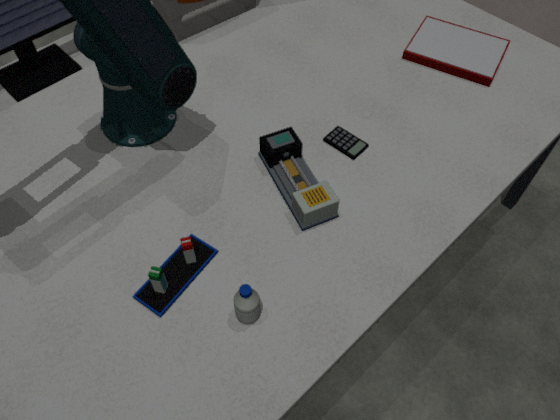

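View pics/top0.png

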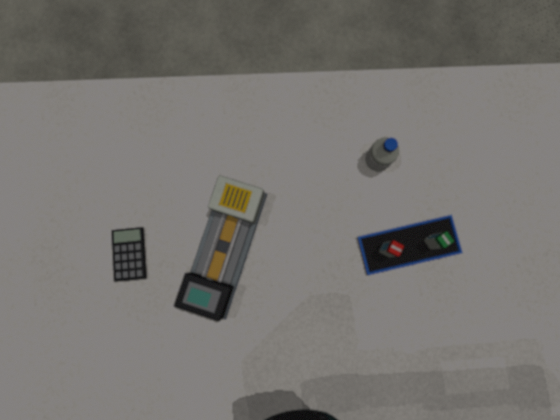

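The scene view shows the red cap at (187,243), the green one at (156,272), and the photometer around (298,180). In the top view the red cap is at (397,249), lamp panel (235,198), detector (203,297), and the dark recess is visible near (223,247). Next I'll take measurements from the top view.

```bash
cat > h.py <<'E'
import cv2,numpy as np
from scipy.spatial.transform import Rotation as Ro
from bench import robot
def cal(n):
    c=robot.get_calibration(n); f=210/np.tan(np.radians(c['fovy']/2))
    return f,c['cx'],c['cy'],np.array(c['eye']),Ro.from_euler('xyz',c['rotation']).as_matrix()
def rays(n,uv):
    f,cx,cy,e,R=cal(n); uv=np.atleast_2d(np.array(uv,float))
    return e,np.c_[(uv[:,0]-cx)/f,(uv[:,1]-cy)/f,np.ones(len(uv))]@R.T
def plane(n,uv,z):
    e,d=rays(n,uv); return e+d*((z-e[2])/d[:,2])[:,None]
def cloud(n,d):
    v,u=np.mgrid[:420,:560]; e,r=rays(n,np.c_[u.ravel(),v.ravel()])
    return (e+r*d.reshape(-1,1)).reshape(420,560,3)
def proj(n,P):
    f,cx,cy,e,R=cal(n); q=(np.atleast_2d(P)-e)@R; return np.c_[cx+f*q[:,0]/q[:,2],cy+f*q[:,1]/q[:,2]]
E
python3 - <<'E'
from h import *
for n in("scene","top"):
    z=np.load(f"pics/{n}0.npz"); p,d=z['p'],z['d']; C=cloud(n,d)
    hsv=cv2.cvtColor(p,cv2.COLOR_RGB2HSV); H,S,V=[hsv[...,i].astype(int) for i in range(3)]
    bench=C[(d>0)&(abs(C[...,2])<15)]; print(n,'bench z',np.median(bench[:,2]))
    for nm,m,zz in (("red",((H<8)|(H>172))&(S>140)&(V>80),91),("green",(H>50)&(H<80)&(S>140)&(V>50),91),("yellow",(H>15)&(H<32)&(S>140)&(V>100),78),("blue",(H>105)&(H<125)&(S>150)&(V>80),12),("teal",(H>75)&(H<100)&(S>50)&(V>60),78)):
        m=m.astype(np.uint8); k,l,st,ce=cv2.connectedComponentsWithStats(m)
        for i in range(1,k):
            if st[i,4]>15:
                P=C[l==i]; print(nm,st[i],ce[i].round(1),'depth med',np.median(P,0).round(1),'zmax',np.percentile(P[:,2],90).round(1),'plane',plane(n,ce[i],zz)[0].round(1))
p=np.load("pics/top0.npz")['p']
a=cv2.resize(p[165:330,165:285],None,fx=5,fy=5,interpolation=cv2.INTER_CUBIC)[:,:,::-1]
a=cv2.resize(a,None,fx=.72,fy=.72)
b=cv2.resize(p[225:275,360:460],None,fx=8,fy=8,interpolation=cv2.INTER_CUBIC)[:,:,::-1]
cv2.imwrite("pics/ph.png",np.clip(a*1.5,0,255)); cv2.imwrite("pics/cells.png",np.clip(b*1.7,0,255))
p=np.load("pics/scene0.npz")['p']
b=cv2.resize(p[225:300,140:230],None,fx=8,fy=8,interpolation=cv2.INTER_CUBIC)[:,:,::-1]
cv2.imwrite("pics/cells2.png",np.clip(b*1.7,0,255))
E
```

```text
scene bench z 2.048103275781955
red [405  50  36  13  42] [421.6  56. ] depth med [451.6 862.7  32.5] zmax 34.8 plane [485.6 790.3  91. ]
red [181 237  10   4  22] [185.1 238.5] depth med [ 508.5 -193.5   93.2] zmax 95.0 plane [ 508.2 -192.8   91. ]
red [182 241  10   6  32] [186.4 243.7] depth med [ 523.1 -200.3   92.5] zmax 95.5 plane [ 522.2 -199.7   91. ]
green [151 267  10   4  26] [156.  268.6] depth med [ 529.3 -293.8   92.9] zmax 94.3 plane [ 527.1 -292.9   91. ]
green [149 272  11   6  37] [153.4 274.6] depth med [ 535.9 -306.6   92.7] zmax 94.7 plane [ 535.8 -306.5   91. ]
yellow [284 161  15  15 110] [290.8 167.9] depth med [494.  187.   31.9] zmax 35.3 plane [520.1 158.5  78. ]
yellow [297 181   9   8  44] [301.2 184.9] depth med [557.1 163.5  31.8] zmax 34.7 plane [581.  137.1  78. ]
yellow [302 186  27  21 244] [315.1 196.1] depth med [634.2 133.9  81. ] zmax 83.9 plane [632.5 136.6  78. ]
blue [133 235  84  81 248] [174.3 282.8] depth med [ 554.  -292.6   14.1] zmax 16.8 plane [ 544.8 -269.6   12. ]
blue [160 246  21  22  29] [170.1 256.4] depth med [ 478.  -230.4   13
[... 826 characters left out ...]
80.1 plane [632.8 136.4  78. ]
yellow [220 220  16  22 212] [227.7 230.1] depth med [567.4 159.8  29.2] zmax 31.5 plane [563.5 153.3  78. ]
yellow [208 251  17  28 270] [215.9 264.7] depth med [490.5 187.2  29.4] zmax 31.3 plane [491.1 179.1  78. ]
blue [385 139  12  12 109] [390.4 144.1] depth med [ 725.6 -188.   129.7] zmax 131.4 plane [ 758.5 -219.4   12. ]
blue [359 216 102  58 334] [404.9 246.4] depth med [ 512.1 -232.2   10.8] zmax 13.5 plane [ 520.7 -238.1   12. ]
teal [187 287  24  20 322] [198.7 296.9] depth med [425.3 215.1  78.7] zmax 80.6 plane [425.3 215.7  78. ][ WARN:0@0.816] global loadsave.cpp:1063 imwrite_ Unsupported depth image for selected encoder is fallbacked to CV_8U.
```

View pics/ph.png

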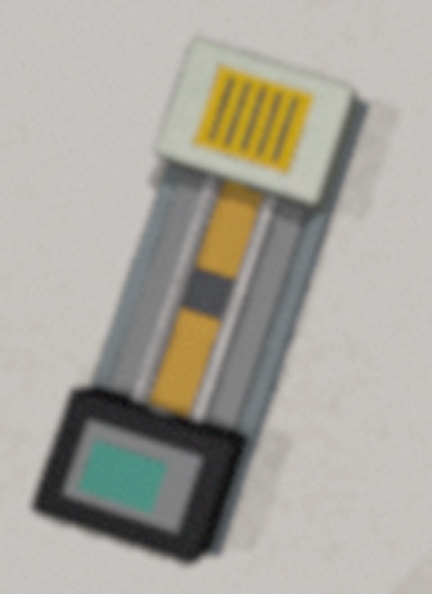

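View pics/cells.png

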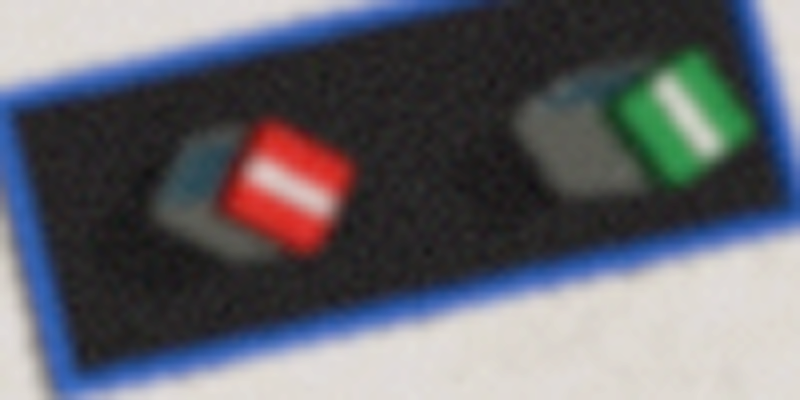

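View pics/cells2.png

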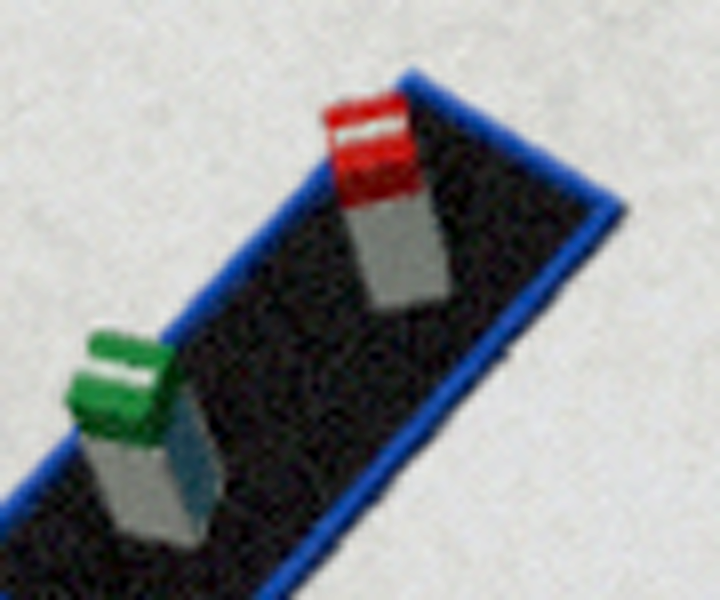

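Top crop: red cap with its stripe visible, and the recess is a clear dark patch in the brass strip, slightly toward the lamp. I'll fit these precisely now.

```bash
cat > m.py <<'E'
from h import *
def fit(n,p):
    hsv=cv2.cvtColor(p,cv2.COLOR_RGB2HSV); H,S,V=[hsv[...,i].astype(int) for i in range(3)]
    C={}
    return H,S,V
E
python3 - <<'E'
from h import *
z=np.load("pics/top0.npz"); p,d=z['p'],z['d']; C=cloud('top',d)
hsv=cv2.cvtColor(p,cv2.COLOR_RGB2HSV); H,S,V=[hsv[...,i].astype(int) for i in range(3)]
# tops of blocks by depth
for nm,m in (("blocks",(C[...,2]>70)&(C[...,2]<90)&(C[...,1]>60)),("cells",(C[...,2]>80)&(C[...,2]<100)&(C[...,1]<0)&(C[...,0]<600)&(C[...,0]>450))):
    k,l,st,ce=cv2.connectedComponentsWithStats(m.astype(np.uint8))
    for i in range(1,k):
        if st[i,4]<40: continue
        cs,_=cv2.findContours((l==i).astype(np.uint8),cv2.RETR_EXTERNAL,cv2.CHAIN_APPROX_NONE)
        zz=78 if nm=="blocks" else 91
        W=plane('top',max(cs,key=len)[:,0],zz)[:,:2].astype(np.float32)
        print(nm,st[i],'mean',plane('top',ce[i],zz)[0].round(1),cv2.minAreaRect(W),np.median(C[l==i][:,2]))
# red cap by colour incl stripe: saturation closed
m=(((H<8)|(H>172))&(S>110)).astype(np.uint8); m[:,:380]=0;m[:,410:]=0;m[:230]=0;m[270:]=0
m=cv2.morphologyEx(m,cv2.MORPH_CLOSE,np.ones((5,5)))
cs,_=cv2.findContours(m,cv2.RETR_EXTERNAL,cv2.CHAIN_APPROX_NONE)
c=max(cs,key=len); W=plane('top',c[:,0],91)[:,:2].astype(np.float32); v,u=np.nonzero(m)
print('cap',cv2.minAreaRect(W),plane('top',[[u.mean(),v.mean()]],91))
# stripe angle by whitish pixels in cap
# brass
b=((H>12)&(H<32)&(S>120)); b[:215]=0;b[285:]=0;b[:,:195]=0;b[:,250:]=0
v,u=np.nonzero(b); W=plane('top',np.c_[u,v],30)[:,:2]; mu=W.mean(0); w,E=np.linalg.eigh(np.cov((W-mu).T)); a=E[:,1]; a*=-np.sign(a[0])
print('brass axis deg',np.degrees(np.arctan2(a[1],a[0])),'mid',mu)
nrm=np.array([-a[1],a[0]]); s=(W-mu)@a; t=(W-mu)@nrm
print('width',np.percentile(t,[2,98]),'s range',s.min(),s.max())
h,e=np.histogram(s,bins=np.arange(-75,75,3)); print(list(zip(e.round(0),h)))
E
```

```text
blocks [ 208  176   55   46 1674] mean [631.2 136.4  78. ] ((631.4188842773438, 136.4519500732422), (104.00901794433594, 75.72074890136719), 70.49362182617188) 77.57235533671565
blocks [ 173  273   58   49 1815] mean [425.2 209.5  78. ] ((425.62628173828125, 209.38177490234375), (103.76425170898438, 75.9698715209961), 70.45291137695312) 77.49479985719199
cells [436 232  18  16 170] mean [ 530.1 -297.1   91. ] ((529.9295654296875, -296.6383056640625), (26.279478073120117, 28.194978713989258), 33.222816467285156) 90.38858179444213
cells [387 241  17  16 165] mean [ 515.  -194.6   91. ] ((515.1449584960938, -194.1145782470703), (26.330686569213867, 26.407859802246094), 60.3921012878418) 90.58170697850312
cap ((515.76708984375, -196.02871704101562), (30.925308227539062, 30.816547393798828), 60.563270568847656) [[ 516.11948605 -196.00228627   91.        ]]
brass axis deg 160.55309626200838 mid [527.57910855 174.33712289]
width [-11.99331455  11.77080029] s range -74.68302888837867 71.89062386588778
[(np.int64(-75), np.int64(9)), (np.int64(-72), np.int64(15)), (np.int64(-69), np.int64(15))
[... 686 characters left out ...]
), np.int64(0)), (np.int64(3), np.int64(0)), (np.int64(6), np.int64(3)), (np.int64(9), np.int64(14)), (np.int64(12), np.int64(17)), (np.int64(15), np.int64(16)), (np.int64(18), np.int64(14)), (np.int64(21), np.int64(15)), (np.int64(24), np.int64(17)), (np.int64(27), np.int64(14)), (np.int64(30), np.int64(14)), (np.int64(33), np.int64(17)), (np.int64(36), np.int64(15)), (np.int64(39), np.int64(14)), (np.int64(42), np.int64(18)), (np.int64(45), np.int64(15)), (np.int64(48), np.int64(14)), (np.int64(51), np.int64(17)), (np.int64(54), np.int64(14)), (np.int64(57), np.int64(15)), (np.int64(60), np.int64(16)), (np.int64(63), np.int64(15)), (np.int64(66), np.int64(14)), (np.int64(69), np.int64(9))]
```

>>> carry_out(
  plan=[
    [[0.0458, -0.0293, 0], [0, 0, 0]],
    [[0.0458, -0.0293, 0], [0, 0, 0]],
    [[0.0458, -0.0293, 0], [0, 0, 0]],
    [[0.0458, -0.0293, 0], [0, 0, 0]],
    [[0.0458, -0.0293, 0], [0, 0, 0]],
    [[0.0458, -0.0293, 0], [0, 0, 0]],
    [[0.0458, -0.0293, 0], [0, 0, 0]],
    [[0.0458, -0.0293, 0], [0, 0, 0]],
    [[0.0458, -0.0293, 0], [0, 0, 0]],
    [[0.0458, -0.0293, 0], [0, 0, 0]],
  ],
  claw=1,
)

```text
t: 1.35
tool_pos: [516.0, -195.1, 404.4]
eef_rot: [-3.141, 0.0, 0.226]
force: [-1.0, -0.9, 0.5]
finger_gap: 85.8
```

>>> carry_out(
  plan=[
    [[0, 0, 0.02], [0, 0, 8.6]],
    [[0, 0, 0.02], [0, 0, 8.6]],
    [[0, 0, 0.02], [0, 0, 8.6]],
    [[0, 0, 0.02], [0, 0, 8.6]],
    [[0, 0, 0], [0, 0, 8.6]],
    [[0, 0, 0], [0, 0, 0]],
    [[0, 0, 0], [0, 0, 0]],
  ],
)

```text
t: 2.22
tool_pos: [515.1, -196.7, 324.8]
eef_rot: [-3.142, -0.0, -0.522]
force: [-0.4, -0.2, -0.4]
finger_gap: 85.4
```

>>> carry_out(
  plan=[
    [[0, 0, 0.02], [0, 0, 0]],
    [[0, 0, 0.02], [0, 0, 0]],
    [[0, 0, 0.02], [0, 0, 0]],
    [[0, 0, 0.02], [0, 0, 0]],
    [[0, 0, 0.017], [0, 0, 0]],
    [[0, 0, 0], [0, 0, 0]],
    [[0, 0, 0], [0, 0, 0]],
  ],
)

```text
t: 3.1
tool_pos: [515.4, -196.8, 228.2]
eef_rot: [-3.141, -0.001, -0.524]
force: [-0.4, -0.3, -0.2]
finger_gap: 85.4
```

```bash
python3 - <<'E'
from h import *
print(robot.get_obs()['tool_pos'])
for n,(a,b,c,e) in (("scene",(180,300,120,260)),("top",(190,300,330,470))):
    p,d=robot.camera(n)
    q=cv2.resize(p[a:b,c:e],None,fx=5,fy=5,interpolation=cv2.INTER_CUBIC)[:,:,::-1]
    cv2.imwrite(f"pics/{n}1.png",np.clip(q*1.5,0,255).astype(np.uint8))
E
```

```text
[ 515.41417533 -196.8285343   228.17638582]
```

View pics/scene1.png

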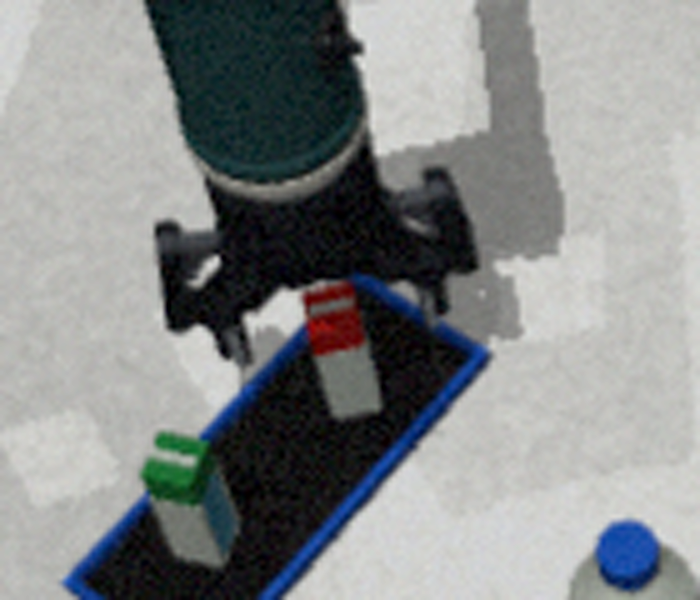

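View pics/top1.png

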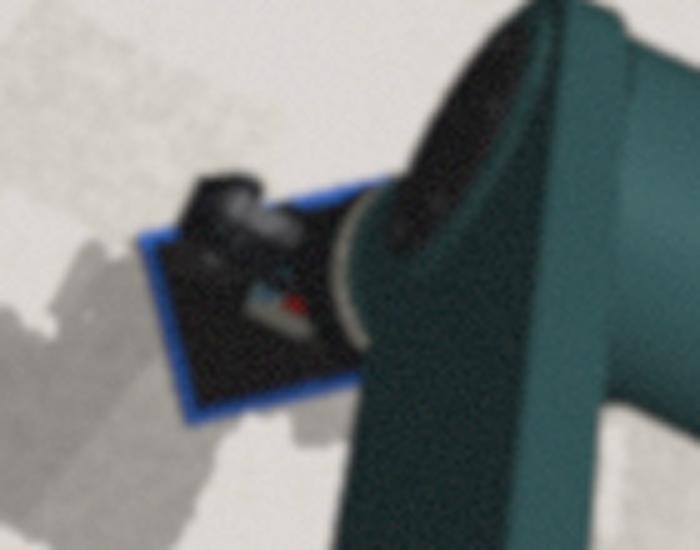

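Gripper straddles the red cell (cap at about (330,315) in the scene crop, fingers at (235,335) and (435,300)), well centred. Closing.

>>> carry_out(
  plan=[
    [[0, 0, 0], [0, 0, 0]],
    [[0, 0, 0], [0, 0, 0]],
    [[0, 0, 0], [0, 0, 0]],
    [[0, 0, 0], [0, 0, 0]],
    [[0, 0, 0], [0, 0, 0]],
    [[0, 0, 0], [0, 0, 0]],
    [[0, 0, 0], [0, 0, 0]],
    [[0, 0, 0], [0, 0, 0]],
  ],
  claw=0,
  newtons=50,
)

```text
t: 4.2
tool_pos: [515.2, -196.7, 227.9]
eef_rot: [-3.142, -0.0, -0.525]
force: [-0.1, 0.2, 5.7]
finger_gap: 24.9
```

>>> carry_out(
  plan=[
    [[0, 0, -0.005], [0, 0, 0]],
    [[0, 0, -0.01], [0, 0, 0]],
    [[0, 0, -0.02], [0, 0, 0]],
    [[0, 0, -0.025], [0, 0, 0]],
    [[0, 0, -0.025], [0, 0, 0]],
    [[0, 0, -0.015], [0, 0, 0]],
    [[0, 0, 0], [0, 0, 0]],
    [[0, 0, 0], [0, 0, 0]],
  ],
)

```text
t: 5.2
tool_pos: [514.7, -196.4, 327.0]
eef_rot: [-3.142, 0.001, -0.525]
force: [0.4, -0.0, -1.7]
finger_gap: 24.5
```

```bash
python3 - <<'E'
from h import *
o=robot.get_obs(); print(o)
for n,(a,b,c,e) in (("scene",(140,260,120,260)),):
    p,d=robot.camera(n)
    q=cv2.resize(p[a:b,c:e],None,fx=5,fy=5,interpolation=cv2.INTER_CUBIC)[:,:,::-1]
    cv2.imwrite(f"pics/{n}2.png",np.clip(q*1.5,0,255).astype(np.uint8))
E
```

```text
{'t': 5.2, 'joint_positions': array([-4.90011511e-01,  3.73313917e-01,  1.70639906e+00,  1.38242497e-04,
        1.06331789e+00,  1.60542616e+00]), 'qvel': array([-0.0012059 ,  0.00999897,  0.00544097,  0.00074302, -0.00023132,
       -0.00014488]), 'tau': array([ 9.63810598e-03, -5.10273707e+01, -2.45873487e+01,  1.33612743e-03,
       -3.10601376e-02,  1.04598604e-05]), 'tool_pos': array([ 514.68936758, -196.42060408,  326.96521994]), 'eef_rot': array([-3.14152180e+00,  1.44153462e-03, -5.24708565e-01]), 'force': array([ 0.35546806, -0.01067184, -1.69147569]), 'moment': array([-0.01972272, -0.00352445,  0.00635703]), 'finger_gap': 24.46653858509361}
```

View pics/scene2.png

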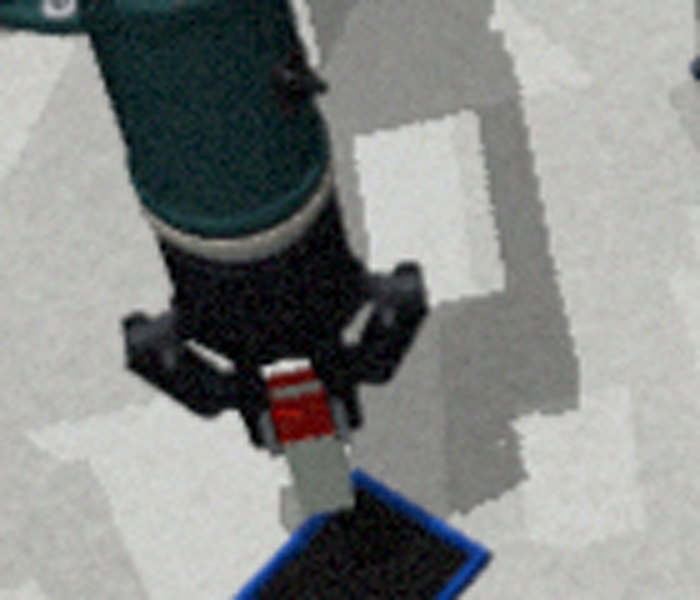

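Cell held upright (red cap at about (300,400) in the crop). Now turn and carry it over the track.

>>> carry_out(
  plan=[
    [[0, 0, 0], [0, 0, -10]],
    [[0, 0, 0], [0, 0, -10]],
    [[0, 0, 0], [0, 0, -10]],
    [[0, 0, 0], [0, 0, -10]],
    [[0, 0, 0], [0, 0, -10]],
    [[0, 0, 0], [0, 0, -10]],
    [[0, 0, 0], [0, 0, -10]],
    [[0, 0, 0], [0, 0, -10]],
    [[0, 0, 0], [0, 0, -10]],
    [[0, 0, 0], [0, 0, -10]],
  ],
)

```text
t: 6.5
tool_pos: [514.7, -196.5, 326.5]
eef_rot: [-3.139, -0.0, 1.226]
force: [0.6, -0.3, -0.7]
finger_gap: 24.6
```

>>> carry_out(
  plan=[
    [[0.02, -0.007, 0], [0, 0, -0.5]],
    [[0.03, -0.011, 0], [0, 0, 0]],
    [[0.04, -0.015, 0], [0, 0, 0]],
    [[0.045, -0.018, 0], [0, 0, 0]],
    [[0.045, -0.018, 0], [0, 0, 0]],
    [[0.045, -0.018, 0], [0, 0, 0]],
    [[0.045, -0.018, 0], [0, 0, 0]],
    [[0.04, -0.015, 0], [0, 0, 0]],
    [[0.03, -0.011, 0], [0, 0, 0]],
    [[0.013, -0.004, 0], [0, 0, 0]],
  ],
)

```text
t: 7.75
tool_pos: [505.1, 183.5, 327.1]
eef_rot: [-3.14, 0.0, 1.229]
force: [0.4, -0.4, -1.0]
finger_gap: 24.4
```

>>> carry_out(
  plan=[
    [[0, 0, 0], [0, 0, 0]],
    [[0, 0, 0], [0, 0, 0]],
    [[0, 0, 0], [0, 0, 0]],
  ],
)

```text
t: 8.12
tool_pos: [506.3, 180.2, 327.7]
eef_rot: [-3.141, 0.0, 1.228]
force: [1.0, 0.4, -0.8]
finger_gap: 24.5
```

```bash
python3 - <<'E'
from h import *
o=robot.get_obs(); print(o['tool_pos'],o['eef_rot'],o['force'])
for n,(a,b,c,e) in (("scene",(90,240,220,370)),("top",(160,330,150,310))):
    p,d=robot.camera(n); np.savez(f"pics/{n}3.npz",p=p,d=d)
    q=cv2.resize(p[a:b,c:e],None,fx=3.5,fy=3.5,interpolation=cv2.INTER_CUBIC)[:,:,::-1]
    cv2.imwrite(f"pics/{n}3.png",np.clip(q*1.5,0,255).astype(np.uint8))
E
```

```text
[506.28074323 180.18260132 327.65064908] [-3.14131653e+00  3.26689390e-04  1.22766313e+00] [ 1.04781991  0.37514848 -0.83228132]
```

View pics/scene3.png

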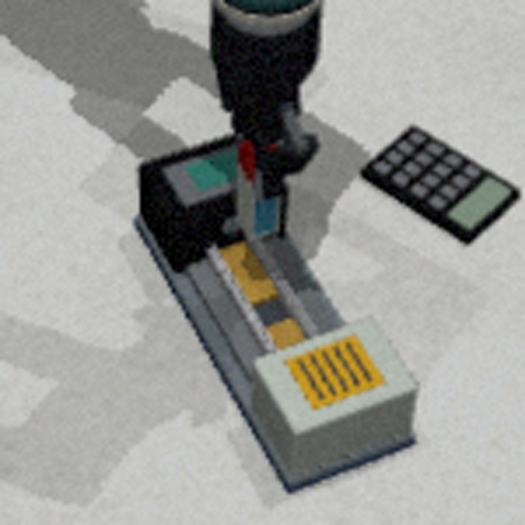

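View pics/top3.png

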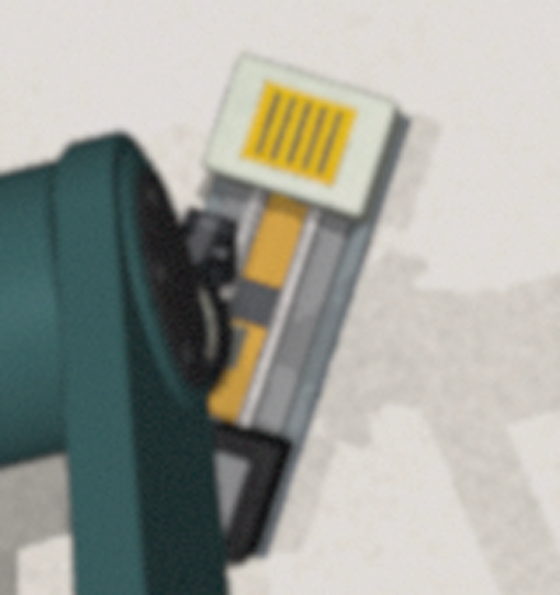

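The scene view shows the cell upright above the track with a clear (blue) face toward the lamp, with the recess at about (275,305). Descending to hover just above the mouth.

>>> carry_out(
  plan=[
    [[0.0005, 0, 0.01], [0, 0, 0]],
    [[0, 0, 0.015], [0, 0, 0]],
    [[0, 0, 0.015], [0, 0, 0]],
    [[0, 0, 0.01], [0, 0, 0]],
    [[0, 0, 0.007], [0, 0, 0]],
    [[0, 0, 0], [0, 0, 0]],
    [[0, 0, 0], [0, 0, 0]],
    [[0, 0, 0], [0, 0, 0]],
  ],
)

```text
t: 9.22
tool_pos: [506.7, 181.7, 271.2]
eef_rot: [3.141, -0.001, 1.229]
force: [0.1, 1.2, -1.0]
finger_gap: 24.6
```

```bash
python3 - <<'E'
from h import *
o=robot.get_obs(); print(o['tool_pos'],o['eef_rot'],o['force'])
n="scene"
p,d=robot.camera(n); np.savez(f"pics/{n}4.npz",p=p,d=d)
a,b,c,e=130,210,240,340
# expected cell outline from TCP: project bottom square and mouth lines
t=o['tool_pos']; A=np.array([np.cos(np.radians(160.5)),np.sin(np.radians(160.5)),0]); N=np.array([-A[1],A[0],0]); Z=np.array([0,0,1.])
q=cv2.resize(p[a:b,c:e],None,fx=8,fy=7.5,interpolation=cv2.INTER_CUBIC)[:,:,::-1]
q=np.clip(q*1.5,0,255).astype(np.uint8)
cv2.imwrite(f"pics/{n}4.png",q)
E
```

```text
[506.67855384 181.72118161 271.24982458] [ 3.14074203e+00 -6.52121799e-04  1.22942252e+00] [ 0.09052212  1.21661145 -0.99186221]
```

View pics/scene4.png

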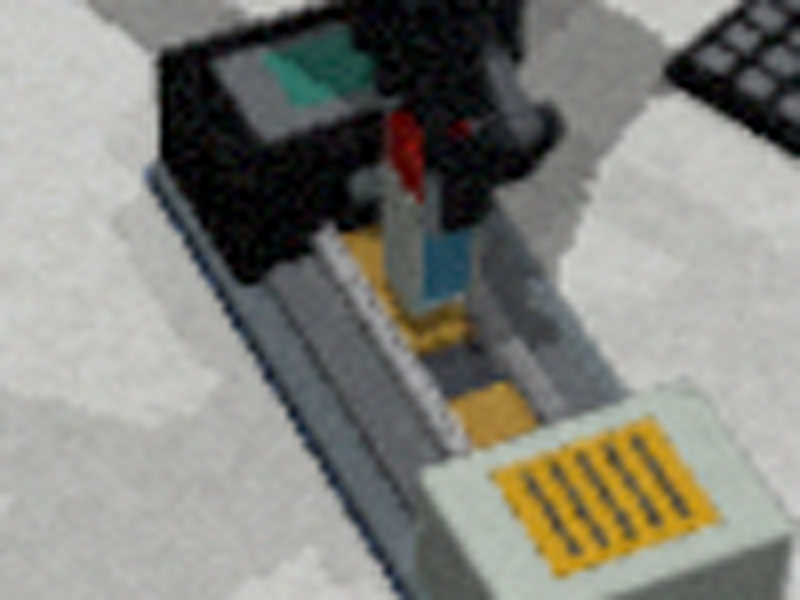

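```bash
python3 - <<'E'
from h import *
P0=np.array([528.4,173.1]); A=np.array([np.cos(np.radians(160.5)),np.sin(np.radians(160.5))]); N=np.array([-A[1],A[0]])
def f(x,y,z): 
    w=plane("scene",[240+(x+.5)/8-.5,130+(y+.5)/7.5-.5],z)[0,:2]-P0; return (w@A).round(1),(w@N).round(1)
for nm,x,y,z in (("cellA",425,312,49),("cellB",470,292,49),("cellC",388,285,49),("tcp",0,0,0),("lampedgeL",448,408,30),("lampedgeR",512,382,30),("detedgeL",418,354,30),("detedgeR",472,338,30),("rimL0",318,230,43),("rimL1",440,440,43),("rimR",487,340,43),("rimR2",570,408,43)):
    print(nm,f(x,y,z))
t=robot.get_obs()['tool_pos'][:2]-P0; print(t@A,t@N)
E
```

```text
cellA (np.float64(11.9), np.float64(5.8))
cellB (np.float64(14.2), np.float64(-12.8))
cellC (np.float64(29.1), np.float64(12.0))
tcp (np.float64(268.4), np.float64(65.9))
lampedgeL (np.float64(-19.1), np.float64(11.1))
lampedgeR (np.float64(-17.2), np.float64(-14.7))
detedgeL (np.float64(8.5), np.float64(9.6))
detedgeR (np.float64(7.7), np.float64(-11.1))
rimL0 (np.float64(68.7), np.float64(20.9))
rimL1 (np.float64(-40.5), np.float64(24.8))
rimR (np.float64(-4.8), np.float64(-10.4))
rimR2 (np.float64(-45.5), np.float64(-22.4))
23.382727831428188 -0.8585737479514883
```

>>> carry_out(
  plan=[
    [[0, 0, 0.004], [0, 0, 0]],
    [[0, 0, 0.004], [0, 0, 0]],
    [[0, 0, 0.002], [0, 0, 0]],
    [[0, 0, 0.001], [0, 0, 0]],
    [[0, 0, 0], [0, 0, 0]],
  ],
)

```text
t: 9.9
tool_pos: [506.4, 181.7, 259.6]
eef_rot: [-3.141, 0.0, 1.229]
force: [1.0, -0.6, -1.8]
finger_gap: 24.3
```

>>> carry_out(
  plan=[
    [[0, 0, 0.001], [0, 0, 0]],
    [[0, 0, 0.001], [0, 0, 0]],
    [[0, 0, 0.001], [0, 0, 0]],
    [[0, 0, 0], [0, 0, 0]],
  ],
)

```text
t: 10.4
tool_pos: [506.4, 181.6, 256.7]
eef_rot: [-3.141, -0.0, 1.229]
force: [0.2, 0.1, -1.4]
finger_gap: 24.6
```

>>> carry_out(
  plan=[
    [[0, 0, 0.001], [0, 0, 0]],
    [[0, 0, 0.001], [0, 0, 0]],
    [[0, 0, 0.001], [0, 0, 0]],
    [[0, 0, 0], [0, 0, 0]],
  ],
)

```text
t: 10.9
tool_pos: [506.4, 181.6, 253.6]
eef_rot: [-3.141, 0.0, 1.229]
force: [0.3, 0.0, -1.1]
finger_gap: 24.5
```

>>> carry_out(
  plan=[
    [[0, 0, 0.0007], [0, 0, 0]],
    [[0, 0, 0], [0, 0, 0]],
  ],
)

```text
t: 11.15
tool_pos: [506.4, 181.7, 253.0]
eef_rot: [-3.141, -0.0, 1.229]
force: [0.1, -0.1, -0.6]
finger_gap: 24.6
```

>>> carry_out(
  plan=[
    [[0, 0, 0.0007], [0, 0, 0]],
    [[0, 0, 0], [0, 0, 0]],
  ],
)

```text
t: 11.4
tool_pos: [506.4, 181.6, 252.3]
eef_rot: [-3.141, -0.0, 1.229]
force: [0.7, -0.3, -0.7]
finger_gap: 24.5
```

>>> carry_out(
  plan=[
    [[0, 0, 0.0007], [0, 0, 0]],
    [[0, 0, 0], [0, 0, 0]],
  ],
)

```text
t: 11.65
tool_pos: [506.5, 181.7, 251.9]
eef_rot: [3.141, -0.0, 1.229]
force: [-1.2, 0.0, 2.0]
finger_gap: 24.6
```

>>> carry_out(
  plan=[
    [[0, 0, 0.0006], [0, 0, 0]],
    [[0, 0, 0], [0, 0, 0]],
  ],
)

```text
t: 11.9
tool_pos: [506.5, 181.7, 251.2]
eef_rot: [3.141, -0.0, 1.229]
force: [-0.9, 0.8, 3.4]
finger_gap: 24.3
```

>>> carry_out(
  plan=[
    [[0, 0, 0.0007], [0, 0, 0]],
    [[0, 0, 0], [0, 0, 0]],
    [[0, 0.0015, 0], [0, 0, 0]],
    [[0, 0.0015, 0], [0, 0, 0]],
    [[0, 0.0015, 0], [0, 0, 0]],
    [[0, 0, 0], [0, 0, 0]],
  ],
)

```text
t: 12.65
tool_pos: [510.6, 180.0, 250.2]
eef_rot: [-3.141, 0.0, 1.229]
force: [-3.6, 1.1, 4.5]
finger_gap: 24.5
```

>>> carry_out(
  plan=[
    [[0, 0.0015, 0], [0, 0, 0]],
    [[0, 0.0015, 0], [0, 0, 0]],
    [[0, 0.0015, 0], [0, 0, 0]],
    [[0, 0.0015, 0], [0, 0, 0]],
    [[0, 0.0015, 0], [0, 0, 0]],
    [[0, 0.0015, 0], [0, 0, 0]],
    [[0, 0, 0], [0, 0, 0]],
  ],
)

```text
t: 13.52
tool_pos: [519.4, 177.1, 250.4]
eef_rot: [3.141, -0.0, 1.229]
force: [-2.7, 1.3, 4.4]
finger_gap: 24.6
```

>>> carry_out(
  plan=[
    [[0, 0.0015, 0], [0, 0, 0]],
    [[0, 0.0015, 0], [0, 0, 0]],
    [[0, 0.0015, 0], [0, 0, 0]],
    [[0, 0.0015, 0], [0, 0, 0]],
    [[0, 0.0015, 0], [0, 0, 0]],
    [[0, 0, 0], [0, 0, 0]],
  ],
)

```text
t: 14.28
tool_pos: [526.4, 174.6, 250.4]
eef_rot: [3.141, -0.0, 1.229]
force: [-3.6, -0.1, 4.3]
finger_gap: 24.1
```

>>> carry_out(
  plan=[
    [[0, 0.001, 0], [0, 0, 0]],
    [[0, 0.001, 0], [0, 0, 0]],
    [[0, 0.001, 0], [0, 0, 0]],
    [[0, 0, 0], [0, 0, 0]],
  ],
)

```text
t: 14.78
tool_pos: [529.2, 173.6, 250.3]
eef_rot: [3.141, -0.0, 1.229]
force: [-3.0, 0.6, 6.0]
finger_gap: 24.4
```

>>> carry_out(
  plan=[
    [[0, 0.0008, 0], [0, 0, 0]],
    [[0, 0.0008, 0], [0, 0, 0]],
    [[0, 0, 0], [0, 0, 0]],
  ],
)

```text
t: 15.15
tool_pos: [531.5, 172.9, 250.3]
eef_rot: [3.139, -0.001, 1.23]
force: [0.4, -0.2, -1.6]
finger_gap: 24.5
```

>>> carry_out(
  plan=[
    [[0, 0.0006, 0], [0, 0, 0]],
    [[0, 0, 0], [0, 0, 0]],
  ],
)

```text
t: 15.4
tool_pos: [531.5, 172.8, 250.2]
eef_rot: [3.141, -0.0, 1.229]
force: [0.6, -0.6, -2.2]
finger_gap: 24.5
```

>>> carry_out(
  plan=[
    [[0, 0.0006, 0], [0, 0, 0]],
    [[0, 0, 0], [0, 0, 0]],
  ],
)

```text
t: 15.65
tool_pos: [531.8, 172.7, 250.3]
eef_rot: [3.141, -0.0, 1.229]
force: [0.8, 0.4, -1.2]
finger_gap: 24.4
```

Support vanished at x ≈ -3 (force fell from 6 N to free weight, no side load). Lowering in small steps.

>>> carry_out(
  plan=[
    [[0, 0, 0.0008], [0, 0, 0]],
    [[0, 0, 0.0008], [0, 0, 0]],
    [[0, 0, 0], [0, 0, 0]],
  ],
)

```text
t: 16.02
tool_pos: [531.6, 172.7, 248.6]
eef_rot: [-3.141, -0.0, 1.229]
force: [0.3, -0.3, -0.8]
finger_gap: 24.3
```

>>> carry_out(
  plan=[
    [[0, 0, 0.0008], [0, 0, 0]],
    [[0, 0, 0.0006], [0, 0, 0]],
    [[0, 0, 0], [0, 0, 0]],
  ],
)

```text
t: 16.4
tool_pos: [531.7, 172.7, 247.3]
eef_rot: [-3.141, -0.0, 1.229]
force: [0.2, -0.2, -1.7]
finger_gap: 24.1
```

>>> carry_out(
  plan=[
    [[0, 0, 0.0008], [0, 0, 0]],
    [[0, 0, 0], [0, 0, 0]],
  ],
)

```text
t: 16.65
tool_pos: [531.7, 172.7, 246.5]
eef_rot: [-3.141, -0.0, 1.229]
force: [-0.5, -0.0, -1.5]
finger_gap: 24.5
```

>>> carry_out(
  plan=[
    [[0, 0, 0.0006], [0, 0, 0]],
    [[0, 0, 0], [0, 0, 0]],
  ],
)

```text
t: 16.9
tool_pos: [531.7, 172.7, 246.0]
eef_rot: [3.142, -0.0, 1.229]
force: [-1.1, 0.2, -1.4]
finger_gap: 24.0
```

>>> carry_out(
  plan=[
    [[0, 0, 0.0006], [0, 0, 0]],
    [[0, 0, 0], [0, 0, 0]],
    [[0, 0, 0], [0, 0, 0]],
  ],
)

```text
t: 17.27
tool_pos: [531.7, 172.7, 245.5]
eef_rot: [3.141, -0.0, 1.229]
force: [-1.2, -0.2, 2.5]
finger_gap: 24.3
```

Home: contact at TCP z ≈ 246, 6 mm below the floor contact. Release partway and retreat upward.

>>> carry_out(
  plan=[
    [[0, 0, 0], [0, 0, 0]],
    [[0, 0, 0], [0, 0, 0]],
    [[0, 0, 0], [0, 0, 0]],
    [[0, 0, 0], [0, 0, 0]],
    [[0, 0, 0], [0, 0, 0]],
    [[0, 0, 0], [0, 0, 0]],
  ],
  claw=0.65,
)

```text
t: 18.02
tool_pos: [531.7, 172.7, 245.3]
eef_rot: [-3.141, -0.0, 1.229]
force: [0.8, -0.2, 0.1]
finger_gap: 56.0
```

```bash
python3 - <<'E'
from h import *
o=robot.get_obs(); print(o['t'],o['tool_pos'],o['force'],o['finger_gap'])
p,d=robot.camera("scene"); a,b,c,e=130,210,240,340
q=cv2.resize(p[a:b,c:e],None,fx=8,fy=7.5,interpolation=cv2.INTER_CUBIC)[:,:,::-1]
cv2.imwrite("pics/scene5.png",np.clip(q*1.5,0,255).astype(np.uint8))
E
```

```text
18.025 [531.67510434 172.6788983  245.32436647] [ 0.83347257 -0.20331809  0.05291616] 55.969780899201524
```

View pics/scene5.png

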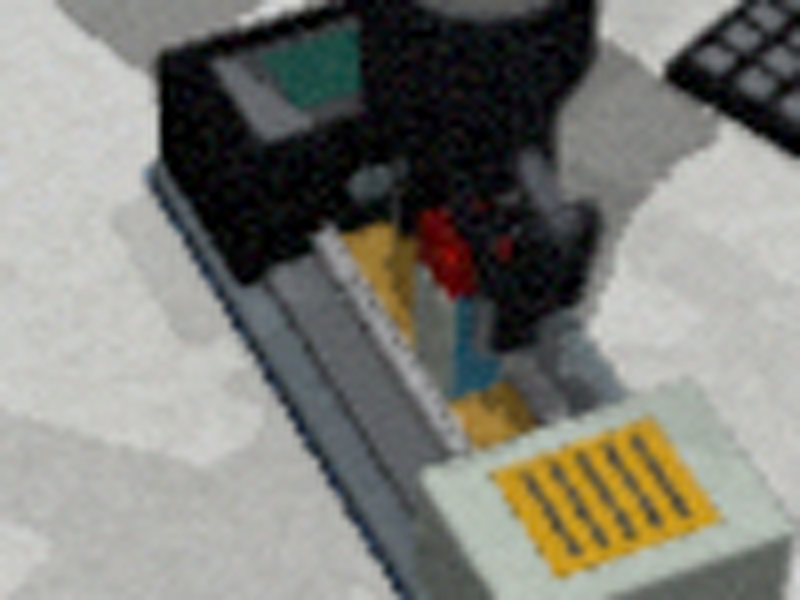

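Fingers are open, and the cell stands upright in the recess, its front face at the recess's lamp edge (about (480,390)). Retreating straight up, then checking from above.

>>> carry_out(
  plan=[
    [[0, 0, -0.01], [0, 0, 0]],
    [[0, 0, -0.02], [0, 0, 0]],
    [[0, 0, -0.03], [0, 0, 0]],
    [[0, 0, -0.04], [0, 0, 0]],
    [[0, 0, -0.04], [0, 0, 0]],
    [[0, 0, -0.03], [0, 0, 0]],
  ],
)

```text
t: 18.82
tool_pos: [531.7, 172.7, 418.1]
eef_rot: [3.14, -0.001, 1.229]
force: [0.3, 0.1, -0.5]
finger_gap: 55.7
```

>>> carry_out(
  plan=[
    [[-0.04, 0, 0], [0, 0, 0]],
    [[-0.05, 0, 0], [0, 0, 0]],
    [[-0.05, 0, 0], [0, 0, 0]],
    [[-0.05, 0, 0], [0, 0, 0]],
    [[-0.03, 0, 0], [0, 0, 0]],
    [[0, 0, 0], [0, 0, 0]],
    [[0, 0, 0], [0, 0, 0]],
  ],
)

```text
t: 19.7
tool_pos: [458.2, -34.3, 415.8]
eef_rot: [3.141, -0.001, 1.229]
force: [-0.7, -0.0, 0.1]
finger_gap: 55.6
```

```bash
python3 - <<'E'
from h import *
o=robot.get_obs(); print(o['t'],o['tool_pos'],o['force'],o['finger_gap'])
P0=np.array([528.4,173.1]); A=np.array([np.cos(np.radians(160.5)),np.sin(np.radians(160.5))]); N=np.array([-A[1],A[0]])
ims=[]
for n,(a,b,c,e) in (("scene",(130,210,240,340)),("top",(175,315,165,285))):
    p,d=robot.camera(n); C=cloud(n,d)
    m=(C[...,2]>95)&(C[...,2]<130)&(np.hypot(C[...,0]-531,C[...,1]-172)<40)
    hsv=cv2.cvtColor(p,cv2.COLOR_RGB2HSV); H,S=hsv[...,0].astype(int),hsv[...,1]
    r=(((H<8)|(H>172))&(S>110)&(np.hypot(C[...,0]-531,C[...,1]-172)<40)).astype(np.uint8)
    print(n,'n',m.sum(),'top z med',np.median(C[m][:,2]))
    v,u=np.nonzero(m); w=plane(n,[[u.mean(),v.mean()]],109)[0,:2]-P0; print(' depth-mask centre x,y',w@A,w@N)
    if n=="top":
        cs,_=cv2.findContours(m.astype(np.uint8),cv2.RETR_EXTERNAL,cv2.CHAIN_APPROX_NONE)
        print(cv2.minAreaRect(plane(n,max(cs,key=len)[:,0],109)[:,:2].astype(np.float32)))
    v,u=np.nonzero(cv2.morphologyEx(r,cv2.MORPH_CLOSE,np.ones((5,5)))); w=plane(n,[[u.mean(),v.mean()]],109)[0,:2]-P0; print(' red',w@A,w@N)
    q=cv2.resize(p[a:b,c:e],(400,int(400*(b-a)/(e-c))),interpolation=cv2.INTER_CUBIC)[:,:,::-1]
    q=np.clip(q*1.5,0,255).astype(np.uint8); ims.append(cv2.copyMakeBorder(q,0,480-q.shape[0],0,0,cv2.BORDER_CONSTANT))
cv2.imwrite("pics/fin.png",np.hstack(ims))
E
```

```text
19.7 [458.18712377 -34.27788098 415.80263671] [-0.74584836 -0.01331959  0.14781203] 55.62542324401663
scene n 109 top z med 109.09882881792623
 depth-mask centre x,y -8.402164703950874 1.9595083762075278
 red -10.534156333020473 3.3245518749453704
top n 161 top z med 108.28897004518035
 depth-mask centre x,y -3.0596650945497847 0.5164136630899187
((531.0554809570312, 171.53683471679688), (26.721033096313477, 24.876209259033203), 70.93873596191406)
 red -3.618167622176411 0.7499861429025924
```

View pics/fin.png

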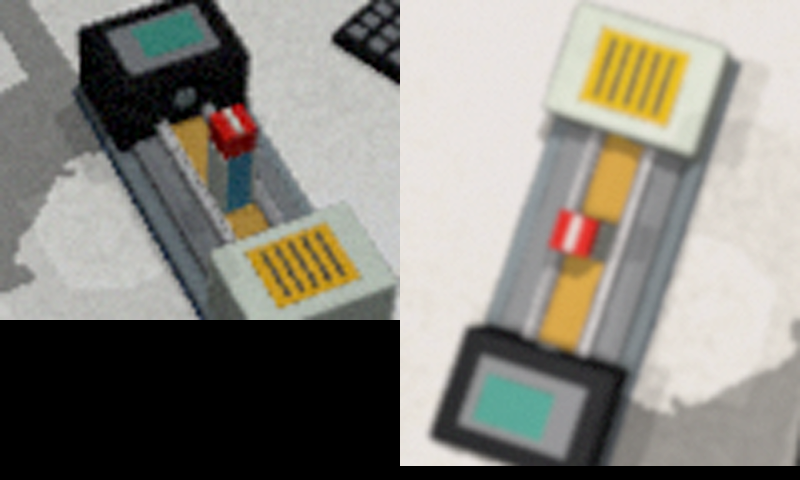

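Cap top reads 108–109 mm (109 = home; 115 would be on the floor), cell centred in the track, stripe along the light path at (573,235). Handing in.

```bash
python3 -c "
from bench import robot
print(robot.hand_in())"
```

```text
the job is handed in; nothing more can be done
None
```

The red-capped cell is standing in the photometer's recess, released, and I handed the job in at about 20 s of the 56 s allowed. The hand-in reports no verdict.

**What I did:** I gripped the cell by its cap with the jaws along the light path and lowered it into the track. I pressed with about 4–7 N and slid it toward the lamp. At about x = -3 mm the floor's support vanished. I then lowered it in small steps until it met the recess floor, 6 mm below the track floor. I opened the fingers, lifted straight up and moved clear.

**Last checks:**
- **Height:** the cap top reads 108.3 mm in the top camera and 109.1 mm in the scene camera; fully home is 109.
- **Position (top camera):** about x = -3 mm along the track and 0.5 mm off its centre line.
- **Orientation:** about 0.5° from the light path, and it looks upright.
- **Robot:** clear of everything, with wrist force near zero. The highest force I read while the cell was in the photometer was about 7 N.

**Disagreement:** the scene camera put the cell's centre 5–7 mm further along x, and 2–3 mm off the centre line. I discounted this because its oblique view mixes in the side of the cap. The top view and the measured tool position agree with each other. Before the slide, the top camera had put the recess centre near x = -6 mm, against x ≈ -3 by feel; the cell still went in at the full 6 mm depth.

I did not re-measure the other cell, bottle or calculator at the end. The tool stayed clear of all three throughout.

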